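Bolt the lid of the medicine chest

TASK

The lid of the white steel medicine chest is shut but not yet bolted. With a fingertip, push the knob of the bolt along its slot until the bolt is fully home in the staple on the chest's front rim, then push the knob over sideways and all the way down into the notch at that end of the slot. Only push: do not take the knob between the fingers, do not lift the lid, and leave the tape roll, jar and spray bottle where they are.

Things in the scene. Friction and masses are not known exactly. Their poses are not given: they have to be found in the camera images.
- chest: White steel medicine chest, fixed on the counter: 300 mm (its x) by 360 mm (its y), 120 mm high to the flat top, in which the lid (209 x 284 mm) lies flush. Origin: centre of the underside. +x points from the front rim to the lid's hinges at the rear, +y to the left along the front. A steel barrel bolt lies on the lid along x at y = -55 mm, its front end towards the front rim.
- bolt (a joint): How far the bolt is slid to the front (chest -x), in m: 0 drawn fully back, 0.045 fully home in the staple, against its stop. It slides stiffly (2.5 N plus drag), only while the knob stands up in the slot, and stays where it is left.
- bolt_turn (a joint): Turn of the bolt and knob about the bolt's axis, in rad: 0 knob straight up in the slot (play about 0.2 either way), growing as it leans over to the chest's -y side; 1.35 fully down in the notch, against its stop. The barrel's wall lets it over only with the bolt home (bolt above about 0.042). About 1.5 N on the knob turns it; it stays where it is left.
- knob (a point): Centre of the bolt's steel ball knob, 18 mm in diameter, on a stem 8 mm thick, 40 mm from the bolt's axis, which lies 15 mm above the lid. Upright it is 55 mm above the lid; fully down in the notch about 24 mm above the lid and 39 mm to the chest's -y side of the axis. It stands at chest x = +6 mm with the bolt fully back, -39 mm with the bolt home.
- slot_corner (a point): Corner of the L-shaped slot in the bolt's barrel: where stem and bolt axis meet when the bolt is home, 15 mm above the lid. The slot runs 45 mm from here along chest +x, 12 mm wide, on top of the barrel; the 13 mm notch leaves it here, down the barrel's -y side. Barrel: 25 mm across, chest x -94 to +24 mm, top 27.5 mm above the lid. Axes as the chest's.
- lid (a joint): Angle of the lid about its rear hinges in rad: 0 shut; grows as it is lifted. It starts at 0 and is to stay shut.
- tape: Bystander: loose cream roll of tape lying flat on the left-hand rear part of the lid, 94 mm across, 24 mm high. Origin: centre of its underside.
- spray: Bystander: loose white spray bottle with a trigger head, 76 mm across, 204 mm high, standing on the counter to the right of the chest. Origin: centre of its underside.
- jar: Bystander: loose glass jar of cotton balls with a steel lid, 94 mm across, 127 mm high, standing on the counter to the left of the chest. Origin: centre of its underside.
- staple (a point): Steel staple on the chest's front rim that takes the bolt's end: 27 mm wide (y), 20 mm long (x), 28 mm high. The point is its centre at the level of the rim and lid top.
- handle (a point): Middle of the steel bow handle by which the lid is opened, 32 mm above the lid: a 10 mm bar along the chest's y, 110 mm long, its top 37 mm above the lid. To be left alone.

How it is judged:
By the outcome, as a careful person would: the job done as asked, in the order asked, and still so for the second after the job is handed in, with the robot touching nothing.
It also fails if it takes over 43 s, if anything falls off the work surface, if the arm or the gripper's body presses on something with over 40 N, if the wrist force passes 120 N, or if a joint passes its speed limit or range.

ROBOT

A 7-joint arm with a two-finger parallel gripper is mounted at the origin on the work surface. World frame = base frame: x ahead of the robot, y to its left, z up, the work surface at z = 0. Lengths are in m, angles in rad, forces in N, time in s.
With the tool pointing down it reaches from about 0.4 to 0.85 m from the base axis. Payload 10.4 kg.
Tool frame: the origin (TCP) lies at the very end of the fingers, on their centre line; the grasp point (between the pads) lies 19 mm behind it; x points along the fingers, z is the direction in which the jaws open and shut, and the axes are right-handed (so a half turn about x gives the same grasp; the last joint's range is limited). The gripper opens to 85 mm and grips with 20 to 120 N. Pads are 22 mm wide; open, the fingers measure 114 mm over their backs; the gripper's body (76 mm by 85 mm) begins 54 mm behind the grasp point. The pads swing forward as they close: fully open they stand 13 mm farther back than shut.
Start: joints at [-1.14, 0.332, -0.065, 1.46, 0.022, 1.35, -0.088], TCP at [0.274, 0.562, 0.206] pointing down, gripper open.
Joint ranges: [-2.6, 2.6], [-0.5, 2.12], [-1.47, 1.34], [0.16, 2.42], [-1.27, 4.41], [0.06, 2.06], [-2.6, 2.6]. Speed limits (rad/s): [2.22, 2.22, 2.79, 2.79, 3.14, 3.14, 3.14].

INTERFACE

Orientations are given as a unit quaternion [x, y, z, w].
In Python, from workcell import telemetry, viewer, manip, spot_in, mark_of gives the robot as it stands. The module is installed in compiled form; this text tells all that it offers.
- The arm moves only by the shell command python3 -m crank 'ROWS' [FORCE]. ROWS is JSON, a list of rows, each a list of 3 entries, a list of its own where there are three numbers: the closure, from 0 (fully open) to 1 (shut), then the shift along the world's x, y, z in cm, then the turn, a rotation vector about the world's x, y, z in rad. A call has 1 to 12 rows; each row shifts and turns the commanded pose from where the row before left it; what a row does not reach is not made up. A row lasts 1/12 s, in which the tool goes at most 41.7 mm and 7.16 degrees, less where a joint would pass 70% of its speed; a pose out of reach is approached as far as the arm can. A call with a gripper value outside its range is refused whole. The fingers move at their own pace and stop on an object; FORCE is the grip in N (left out, the last holds). Time passes only in rows, so rows that do not move let the fingers close. It gives the time, the measured TCP pose, the force and the opening at its end, in the units of the state.
- telemetry.get_obs(): the state, without advancing time (a new reading comes with each control period).
- viewer.camera(name): name is "side" or "top" or "wrist"; returns a dict with "frame" (420x560x3 uint8, red, green, blue), "intrinsics" (3x3 intrinsics, pixels), "cam_to_world" (4x4, takes a point from camera to world coordinates). Camera axes: x right, y up, looking along -z (the intrinsics and any distortion apply to the point x, -y, -z); pixel columns grow to the right and rows downward; lengths in m; the calibration is good to about 2 mm. A picture is of the moment at which its call begins. There is no depth.
- manip.hand_in(): hands the job in, once; it reports no verdict.
Trained networks look in a picture, given as the dict that the camera call returned (one of the last four; its "shot" number tells which), for a name from the list of things; names that differ only in an ending like _2 or _b are one class to them, and where a whole thing is asked for, a point or a joint stands for the part that bears it (a point fixed in the world has none). Each returns a list of dicts, best first, with "conf" (0 to 1); they miss things now and then, are a little off and sometimes report something else, mostly with a low value. They report only what shows in the picture. A call takes as long as a camera call.
- spot_in(thing, picture): "location" ([x, y, z] in m, in the coordinates of the camera as it stood for that picture, good to about 4 mm: the middle of the surface that is visible of it).
- mark_of(thing, picture): "location" ([x, y, z] in m, in the coordinates of the camera as it stood for that picture, good to about 4 mm: a listed point, or the origin of a listed thing).
The state is a dict: "clock": time; "joint_pos": joint angles; "joint_velocities": joint speeds; "tau": joint torques, N m; "position": TCP position; "ee_rot": TCP orientation; "ft_force": force on the tool from outside, world axes, zero at the start; "torque": the same for the moment, N m; "grip_width": opening from 0.0 (shut) to 1.0 (fully open).
Only numpy, scipy, OpenCV 4.12 (cv2) and the standard library are available. Lean on these libraries where they do the work, as an engineer would, in place of code of your own. Each camera call takes 0.05 s, during which the arm holds its last target. There are 200 camera calls.

## Working session

There is one attempt and no reset: what is moved stays moved. The work goes in short steps, Python scripts to look and compute and a shell command to move; the robot and the scene stay as the last step left them, time stands still between calls to the robot, and variables do not carry over. Pictures are saved under pics/ and viewed, about 8 in all and at most 12, crops included, and the job is handed in when it is done.

```bash
mkdir -p pics; cat > h.py <<'E'
import numpy as np, cv2
from workcell import telemetry, viewer, manip, spot_in, mark_of
from scipy.spatial.transform import Rotation as R
def shot(n,save=None):
    p=viewer.camera(n)
    if save: cv2.imwrite('pics/'+save,p['frame'][:,:,::-1])
    return p
def w(p,l): return (np.array(p['cam_to_world'])@np.r_[l,1])[:3]
def px(p,x):
    c=np.linalg.inv(p['cam_to_world'])@np.r_[x,1]; q=np.array(p['intrinsics'])@[c[0],-c[1],-c[2]]; return q[:2]/q[2]
def marks(p,names):
    for n in names:
        for r in mark_of(n,p)[:2]:
            x=w(p,r['location']); print(n,round(r['conf'],2),x.round(4),px(p,x).round())
E
python3 - <<'E'
from h import *
o=telemetry.get_obs(); print(o)
for n in ['top','side']:
    p=shot(n,n+'0.png'); print(n); marks(p,['chest','knob','slot_corner','staple','handle','tape','spray','jar'])
a=cv2.imread('pics/top0.png');b=cv2.imread('pics/side0.png')
E
```

```text
{'clock': 0.0, 'joint_pos': array([-1.1396116 ,  0.33286387, -0.06466792,  1.46096584,  0.02162922,
        1.34990725, -0.0885061 ]), 'joint_velocities': array([ 0.00047408, -0.00038268, -0.00060025,  0.0002309 , -0.00190736,
        0.00207802,  0.00060532]), 'tau': array([-2.59841509e-04, -6.25430202e+01,  4.87683574e-02, -3.91621470e+01,
        1.59932161e-02,  9.65227227e-03,  1.07726538e-05]), 'position': array([0.27382947, 0.56134794, 0.20480919]), 'ee_rot': array([-0.37501001,  0.60007473,  0.37440423,  0.59924893]), 'ft_force': array([ 0.08738098, -0.14838385,  0.96926264]), 'torque': array([0.02328005, 0.00117555, 0.03994056]), 'grip_width': 0.9955395367375385}
top
chest 0.7 [ 0.5207 -0.047   0.0019] [315. 234.]
knob 0.72 [ 0.5052 -0.099   0.1773] [341. 228.]
slot_corner 0.85 [ 0.4751 -0.0971  0.1309] [339. 242.]
staple 0.73 [ 0.3945 -0.0865  0.1207] [338. 274.]
staple 0.64 [ 0.5076 -0.1     0.1758] [341. 227.]
handle 0.83 [0.471  0.0343 0.1509] [289. 246.]
tape 0.92 [ 0.5767 -0.0071  0.1242] [301. 207.]
spray 0.68 [ 0.4961 -0.3052 -0.0015] [406. 236.]
spray 0.39 [ 0.505  -0.1014  0.1733] [342. 228.]
jar 0.66 [0.6269 0.2437 0.0026] [211. 205.]
side
chest 0.86 [ 0.5285 -0.0469 -0.0025] [288. 266.]
knob 0.44 [ 0.509  -0.1004  0.1712] [296. 228.]
slot_corner 0.65 [ 0.4821 -0.0961  0.135 ] [285. 243.]
staple 0.76 [ 0.4012 -0.0897  0.1179] [254. 258.]
handle 0.73 [0.4735 0.0346 0.1527] [255. 210.]
tape 0.73 [ 0.5819 -0.006   0.1169] [298. 217.]
spray 0.8 [ 0.5004 -0.3003  0.0018] [339. 335.]
jar 0.74 [ 0.6292  0.2516 -0.0023] [264. 200.]
jar 0.57 [ 0.5836 -0.0076  0.1147] [299. 217.]
```

View images.

```bash
python3 - <<'E'
import cv2,numpy as np
a=cv2.imread('pics/top0.png')[150:330,180:440];b=cv2.imread('pics/side0.png')[150:330,180:440]
cv2.imwrite('pics/c0.png',np.vstack([cv2.resize(x,(433*1,300),interpolation=cv2.INTER_CUBIC) for x in (a,b)]))
E
```

```text
(no output)
```

View pics/c0.png

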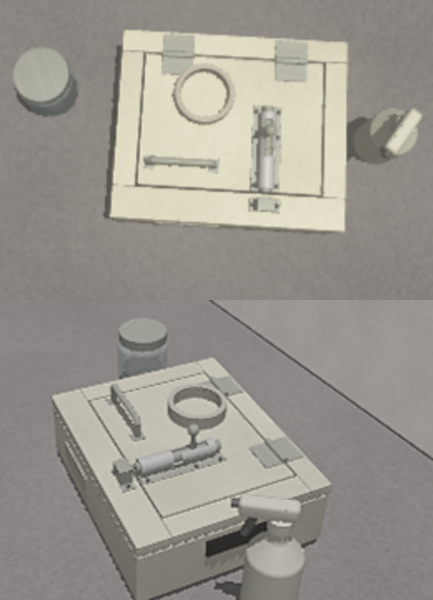

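View pics/side0.png

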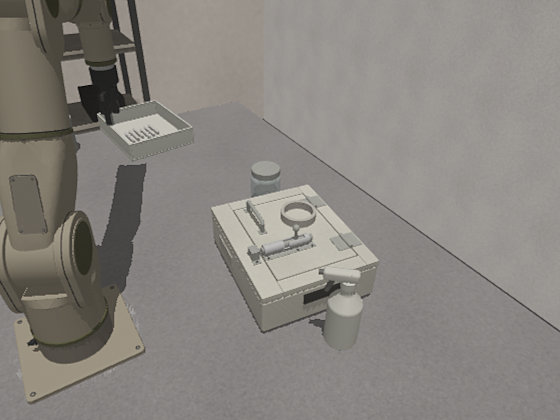

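The top view shows the bolt's knob at about (341,228), upright, with the bolt partly forward. Tape, jar and spray are clear of the front approach. Next, the chest yaw fit and the tool turn.

```bash
python3 - <<'E'
from h import *
o=telemetry.get_obs(); M=R.from_quat(o['ee_rot']).as_matrix(); print(M.round(3))
# fit chest pose xy from averaged marks
loc=np.array([[0,0],[-.039,-.055]]);wd=np.array([[.5246,-.047],[.4786,-.0966]])
d=np.array([.508,-.0997])-np.array([.3978,-.0881]); yaw=np.arctan2(d[1],d[0]); print('yaw',yaw)
c,s=np.cos(yaw),np.sin(yaw); Q=np.array([[c,-s],[s,c]])
t=(wd-loc@Q.T).mean(0); print('centre',t,'home knob',t+Q@[-.039,-.055],'knob in chest',Q.T@(np.array([.508,-.0997])-t),'staple',Q.T@(np.array([.3978,-.0881])-t))
print('jaw az',np.degrees(np.arctan2(M[1,2],M[0,2])))
E
python3 -m crank '[[1,[0,0,4],[0,0,0]],[1,[1,-3,1],[0,0,-0.12]],[1,[1.5,-3.5,0],[0,0,-0.12]],[1,[1.5,-3.5,0],[0,0,-0.12]],[1,[1.5,-3.5,0],[0,0,-0.12]],[1,[1.5,-3.5,0],[0,0,-0.12]],[1,[1.5,-3.5,0],[0,0,-0.12]],[1,[1.5,-3.5,0],[0,0,-0.12]],[1,[1.5,-3.5,0],[0,0,-0.12]],[1,[1.5,-3.5,0],[0,0,-0.12]],[1,[1.5,-3.5,0],[0,0,0]],[1,[1.5,-3.5,0],[0,0,0]]]'
```

```text
[[ 0.    -0.899  0.438]
 [ 0.     0.438  0.899]
 [-1.    -0.     0.   ]]
yaw -0.10487693873023388
centre [ 0.52387169 -0.04649245] home knob [ 0.47932831 -0.09710755] knob in chest [-0.01021446 -0.05457672] staple [-0.1210233  -0.05457672]
jaw az 64.00067403321367
clock: 1.9
position: [0.4344, 0.1799, 0.2559]
ee_rot: [-0.013, 0.707, 0.013, 0.707]
ft_force: [0.6, 0.3, -0.1]
grip_width: -0.0
```

```bash
python3 -m crank '[[1,[1.5,-3.5,0],[0,0,-0.07]],[1,[1.5,-3.5,0],[0,0,-0.07]],[1,[1.5,-3.5,0],[0,0,0]],[1,[1.5,-3.5,0],[0,0,0]],[1,[1.5,-3.5,0],[0,0,0]],[1,[1.5,-3.5,0],[0,0,0]],[1,[1.5,-3.5,0],[0,0,0]],[1,[1.5,-3.5,0],[0,0,0]],[1,[0,0,0],[0,0,0]],[1,[0,0,0],[0,0,0]]]'
python3 - <<'E'
from h import *
o=telemetry.get_obs(); print(o['position'],o['joint_pos'].round(2)); 
p=shot('wrist','w1.png'); marks(p,['knob','slot_corner','chest','staple']); print('tcp px',px(p,o['position']))
p=shot('side','s1.png'); marks(p,['knob','slot_corner']);print('tcp px',px(p,o['position']))
E
```

```text
clock: 2.73
position: [0.554, -0.1008, 0.2554]
ee_rot: [0.038, 0.706, -0.038, 0.706]
ft_force: [-0.7, 0.1, 0.0]
grip_width: 0.003
[ 0.55399672 -0.10075974  0.2554154 ] [-0.44  0.18  0.62  1.58 -0.11  1.41  0.08]
knob 0.97 [ 0.5102 -0.1006  0.1795] [224. 220.]
slot_corner 0.64 [ 0.4776 -0.092   0.1365] [197. 200.]
chest 0.88 [ 0.529  -0.0454 -0.0044] [253. 134.]
staple 0.81 [ 0.4004 -0.0869  0.121 ] [126. 199.]
tcp px [274.92573243 255.38407322]
knob 0.71 [ 0.5092 -0.101   0.1719] [296. 228.]
knob 0.67 [0.4718 0.0321 0.1546] [255. 210.]
slot_corner 0.79 [ 0.4794 -0.095   0.1369] [284. 242.]
tcp px [313.7048292 193.5641077]
```

View pics/w1.png

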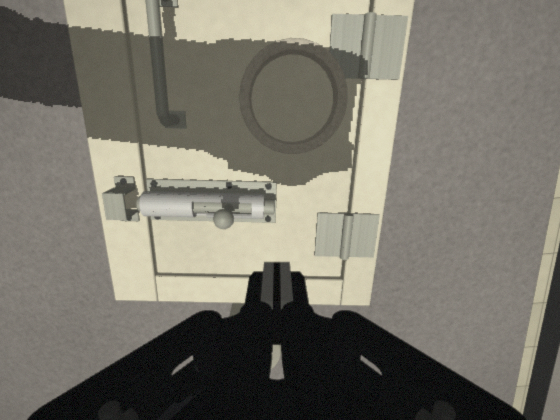

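The wrist view shows the knob at (224,219), upright, and the fingertip at (277,263) behind it. Descending behind it and starting the push.

```bash
python3 -m crank '[[1,[0,-0.4,-3],[0,0,0]],[1,[0,0,-3],[0,0,0]],[1,[0,0,-3],[0,0,0]],[1,[0,0,0],[0,0,0]],[1,[0,0,0],[0,0,0]]]'
python3 -m crank '[[1,[-0.8,0.08,0],[0,0,0]],[1,[-0.8,0.08,0],[0,0,0]],[1,[-0.4,0.04,0],[0,0,0]],[1,[-0.4,0.04,0],[0,0,0]],[1,[-0.4,0.04,0],[0,0,0]],[1,[-0.4,0.04,0],[0,0,0]],[1,[0,0,0],[0,0,0]]]'
```

```text
clock: 3.55
position: [0.5533, -0.1018, 0.1653]
ee_rot: [0.036, 0.707, -0.036, 0.705]
ft_force: [0.3, 0.1, 1.8]
grip_width: 0.002
clock: 4.13
position: [0.5214, -0.099, 0.1659]
ee_rot: [0.037, 0.706, -0.036, 0.706]
ft_force: [-0.1, 0.6, -0.7]
grip_width: -0.0
```

```bash
python3 -m crank '[[1,[-0.4,0,0],[0,0,0]],[1,[-0.4,0.04,0],[0,0,0]],[1,[-0.2,0.02,0],[0,0,0]]]'
python3 - <<'E'
from h import *
p=shot('wrist','w2.png'); marks(p,['knob','slot_corner']);p=shot('side','s2.png'); marks(p,['knob'])
E
python3 - <<'E'
import cv2,numpy as np
a=cv2.imread('pics/w2.png');b=cv2.imread('pics/s2.png')[180:300,220:380]
cv2.imwrite('pics/c2.png',np.hstack([cv2.resize(a[100:340,100:420],(400,300)),cv2.resize(b,(400,300))]))
E
```

```text
clock: 4.38
position: [0.5115, -0.0985, 0.1656]
ee_rot: [0.036, 0.706, -0.036, 0.706]
ft_force: [-0.0, -0.4, 0.4]
grip_width: 0.0
knob 0.95 [ 0.5115 -0.1014  0.1774] [275. 269.]
slot_corner 0.9 [ 0.4791 -0.0916  0.1366] [228. 232.]
slot_corner 0.23 [ 0.3999 -0.0895  0.1231] [125. 233.]
knob 0.58 [ 0.5062 -0.1017  0.1704] [295. 229.]
```

View pics/c2.png

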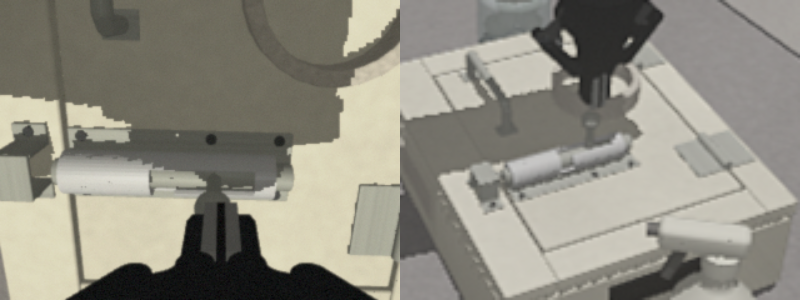

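```bash
python3 - <<'E'
from h import *
o=telemetry.get_obs(); t=o['position']; print(t,o['ft_force'],o['joint_pos'].round(4))
for n in ['side','wrist','top']:
    p=shot(n,n+'3.png'); print(n,'tcp',px(p,t).round(1),'tcp+2cm',px(p,t+[0,0,.02]).round(1),'knob',px(p,[.509,-.1005,.175]).round(1),'cam',np.array(p['cam_to_world'])[:3,3].round(3))
a=cv2.imread('pics/side3.png')[195:255,260:340]; b=cv2.imread('pics/top3.png')[195:255,300:380]
cv2.imwrite('pics/c3.png',np.hstack([cv2.resize(x,(400,300),interpolation=cv2.INTER_NEAREST) for x in (a,b)]))
E
```

```text
[ 0.51209397 -0.09840021  0.16563018] [-0.51906948  0.33908247  0.54193398] [-0.4586  0.1341  0.6134  1.8166 -0.0821  1.2161  0.0762]
side tcp [296.4 229.3] tcp+2cm [296.7 222.7] knob [296.  227.1] cam [ 0.033 -0.751  0.811]
wrist tcp [274.9 255.4] tcp+2cm [274.7 271.8] knob [270.  266.3] cam [ 0.522 -0.015  0.333]
top tcp [340.1 225.7] tcp+2cm [341.1 224.3] knob [341.6 226.2] cam [0.32  0.066 1.354]
```

View pics/c3.png

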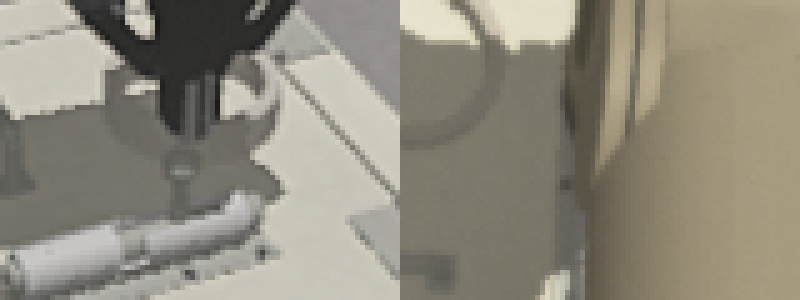

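```bash
python3 - <<'E'
from h import *
from scipy.optimize import least_squares
t=telemetry.get_obs()['position']; s=shot('side'); w_=shot('wrist')
f=lambda x: np.r_[px(s,x)-[300,222.6],px(w_,x)-[274,262]]
r=least_squares(f,t,x_scale=.01); print('tip',r.x.round(4),'resid',r.fun.round(1), 'offset',(r.x-t).round(4))
for d in np.eye(3)*.01: print((px(s,t+d)-px(s,t)).round(1),(px(w_,t+d)-px(w_,t)).round(1))
W=cv2.imread('pics/wrist3.png')[200:330,200:360]; cv2.imwrite('pics/c4.png',cv2.resize(W,(640,520),interpolation=cv2.INTER_NEAREST))
E
```

```text
tip [ 0.5125 -0.095   0.1812] resid [-4.   0.7  0.9  0.4] offset [0.0004 0.0034 0.0156]
[ 3.5 -1.3] [16.3 -1.5]
[-2.3 -2.2] [ -1.7 -14.9]
[ 0.2 -3.3] [-0.1  7.8]
```

View pics/c4.png

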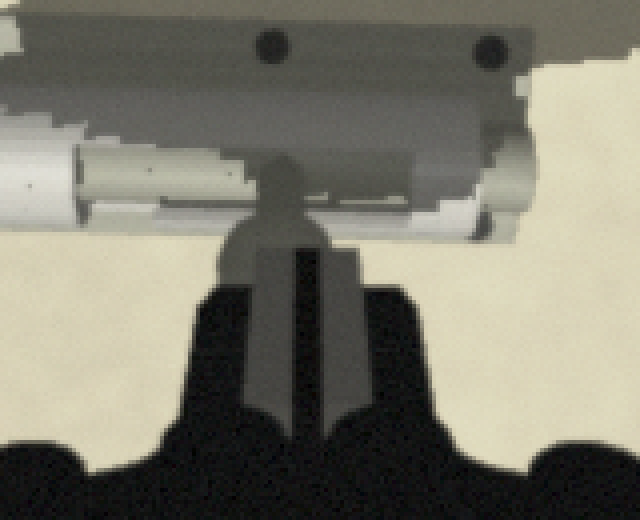

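The fingers pass just above the ball. The side view puts their end at about (299,222) and the ball at (296,227), so the physical tip sits roughly 15–19 mm above the reported TCP. I'll back up, lower 15 mm (which still clears the barrel even if the reported TCP is right) and push again.

```bash
python3 -m crank '[[1,[0,0,1],[0,0,0]],[1,[2,-0.2,0],[0,0,0]],[1,[2,-0.3,0],[0,0,0]],[1,[0,0,-1],[0,0,0]],[1,[0,0,-1.5],[0,0,0]],[1,[0,0,0],[0,0,0]],[1,[0,0,0],[0,0,0]]]'
python3 -m crank '[[1,[-0.8,0.08,0],[0,0,0]],[1,[-0.6,0.06,0],[0,0,0]],[1,[-0.3,0.03,0],[0,0,0]],[1,[-0.3,0.03,0],[0,0,0]],[1,[-0.3,0.03,0],[0,0,0]]]'
python3 -m crank '[[1,[-0.3,0.03,0],[0,0,0]],[1,[-0.3,0.03,0],[0,0,0]]]'
```

```text
clock: 5.47
position: [0.5513, -0.1034, 0.1505]
ee_rot: [0.036, 0.707, -0.036, 0.706]
ft_force: [-0.3, -0.2, -0.8]
grip_width: 0.002
clock: 5.88
position: [0.5287, -0.101, 0.1511]
ee_rot: [0.037, 0.706, -0.036, 0.706]
ft_force: [0.6, 0.4, -0.5]
grip_width: 0.005
clock: 6.05
position: [0.5228, -0.1005, 0.1508]
ee_rot: [0.036, 0.706, -0.036, 0.706]
ft_force: [1.3, 0.4, -0.0]
grip_width: 0.002
```

```bash
for i in 1 2 3; do python3 -m crank '[[1,[-0.25,0.03,0],[0,0,0]],[1,[-0.25,0.03,0],[0,0,0]]]' | egrep 'pos|force'; done
python3 - <<'E'
from h import *
p=shot('wrist','w5.png'); marks(p,['knob','slot_corner']);p=shot('side','s5.png'); marks(p,['knob'])
a=cv2.imread('pics/w5.png')[190:330,190:377]; b=cv2.imread('pics/s5.png')[195:255,260:340]
cv2.imwrite('pics/c5.png',np.hstack([cv2.resize(x,(400,300),interpolation=cv2.INTER_NEAREST) for x in (a,b)]))
E
```

```text
position: [0.5183, -0.0999, 0.1509]
ft_force: [1.5, 0.8, -0.1]
position: [0.5131, -0.0992, 0.1508]
ft_force: [2.5, 1.5, 1.0]
position: [0.5079, -0.0986, 0.1507]
ft_force: [4.0, 0.8, 0.2]
knob 0.72 [ 0.4962 -0.0981  0.1774] [253. 279.]
slot_corner 0.71 [ 0.4768 -0.0944  0.1401] [226. 247.]
knob 0.62 [ 0.4943 -0.0975  0.171 ] [290. 230.]
```

View pics/c5.png

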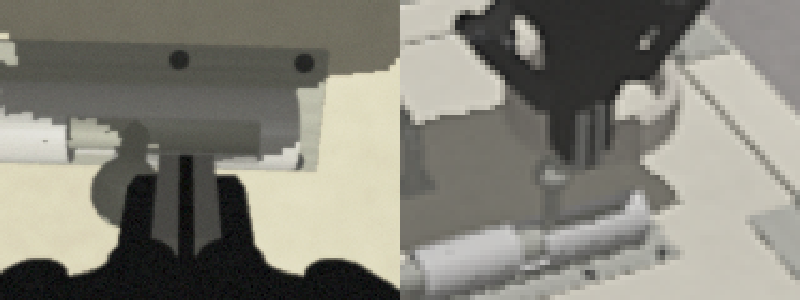

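The knob is moving: the wrist view shows it left of the tip at about (248,280), touching near its equator. Carrying on to the stop.

```bash
for i in 1 2 3 ; do python3 -m crank '[[1,[-0.25,0.03,0],[0,0,0]],[1,[-0.25,0.03,0],[0,0,0]]]' | egrep 'pos|force'; done; for i in 1 2 3 ; do python3 -m crank '[[1,[-0.2,0.02,0],[0,0,0]]]' | egrep 'pos|force'; done
```

```text
position: [0.5031, -0.0982, 0.1506]
ft_force: [3.1, -0.5, 2.3]
position: [0.4978, -0.0974, 0.1507]
ft_force: [2.5, 1.3, 0.0]
position: [0.4929, -0.0969, 0.1507]
ft_force: [8.6, 0.4, 0.6]
position: [0.4923, -0.0969, 0.1512]
ft_force: [14.3, -1.5, -4.5]
position: [0.4918, -0.0969, 0.1517]
ft_force: [19.6, -2.1, -2.9]
position: [0.4913, -0.0969, 0.1523]
ft_force: [25.1, -3.4, -5.3]
```

```bash
python3 -m crank '[[1,[1.5,-0.15,0],[0,0,0]],[1,[0.3,0,2],[0,0,0]],[1,[0,0,3],[0,0,0]],[1,[0,2,0],[0,0,0]],[1,[-1,2,0],[0,0,0]],[1,[-1,0,0],[0,0,0]],[1,[0,0,0],[0,0,0]],[1,[0,0,0],[0,0,0]]]'
python3 - <<'E'
from h import *
p=shot('top'); marks(p,['knob']); p=shot('wrist','w6.png'); marks(p,['knob','slot_corner']);p=shot('side','s6.png'); marks(p,['knob','slot_corner','staple'])
a=cv2.imread('pics/w6.png')[130:330,120:387]; b=cv2.imread('pics/s6.png')[185:275,240:360]
cv2.imwrite('pics/c6.png',np.hstack([cv2.resize(x,(400,300),interpolation=cv2.INTER_NEAREST) for x in (a,b)]))
E
```

```text
clock: 8.22
position: [0.4843, -0.0582, 0.2005]
ee_rot: [0.036, 0.706, -0.036, 0.706]
ft_force: [0.2, -1.0, -0.3]
grip_width: 0.001
slot_corner 0.85 [ 0.477  -0.0921  0.1367] [270. 258.]
knob 0.65 [ 0.4775 -0.0973  0.1735] [284. 231.]
slot_corner 0.78 [ 0.4776 -0.096   0.138 ] [283. 242.]
staple 0.68 [ 0.4006 -0.0858  0.1208] [253. 257.]
```

View pics/c6.png

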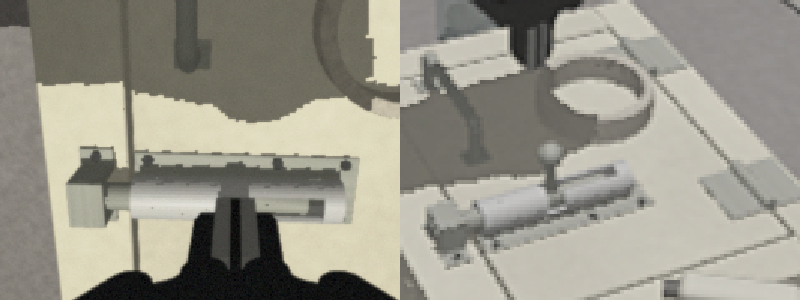

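The side view shows the bolt in the staple and the knob upright at (284,231), over the slot corner, so the bolt is home. Next, down on the +y side and push over.

```bash
python3 -m crank '[[1,[-0.3,0,-2],[0,0,0]],[1,[0,0,-2],[0,0,0]],[1,[0,0,-1.8],[0,0,0]],[1,[0,0,0],[0,0,0]]]'| egrep 'pos|force'; python3 -m crank '[[1,[-0.1,-0.8,0],[0,0,0]],[1,[-0.05,-0.5,0],[0,0,0]]]' | egrep 'pos|force'; for i in 1 2 3 4 ; do python3 -m crank '[[1,[-0.03,-0.3,0],[0,0,0]],[1,[-0.03,-0.3,0],[0,0,0]]]' | egrep 'pos|force'; done
```

```text
position: [0.48, -0.0578, 0.1397]
ft_force: [-0.3, -1.1, -0.6]
position: [0.4809, -0.0718, 0.1437]
ft_force: [0.3, -1.5, -0.3]
position: [0.4805, -0.0776, 0.1437]
ft_force: [0.5, -0.8, 0.0]
position: [0.4797, -0.0827, 0.1432]
ft_force: [-0.0, 2.3, 1.1]
position: [0.4788, -0.0889, 0.1428]
ft_force: [0.6, 0.8, 0.4]
position: [0.4779, -0.095, 0.1425]
ft_force: [-0.1, 2.2, -1.1]
```

```bash
for i in 1 2 3 ; do python3 -m crank '[[1,[-0.03,-0.3,0],[0,0,0]],[1,[-0.03,-0.3,0],[0,0,0]]]' | egrep 'pos|force'; done
python3 - <<'E'
from h import *
p=shot('wrist','w7.png'); marks(p,['knob']);p=shot('side','s7.png'); marks(p,['knob'])
a=cv2.imread('pics/w7.png')[130:330,120:387]; b=cv2.imread('pics/s7.png')[185:275,240:360]
cv2.imwrite('pics/c7.png',np.hstack([cv2.resize(x,(400,300),interpolation=cv2.INTER_NEAREST) for x in (a,b)]))
E
```

```text
position: [0.4773, -0.101, 0.1424]
ft_force: [0.3, 1.7, -0.4]
position: [0.4768, -0.1072, 0.1426]
ft_force: [-0.9, 1.2, -0.0]
position: [0.4763, -0.1132, 0.1427]
ft_force: [-0.2, 0.9, 0.3]
knob 0.63 [ 0.474  -0.1271  0.1573] [290. 244.]
```

View pics/c7.png

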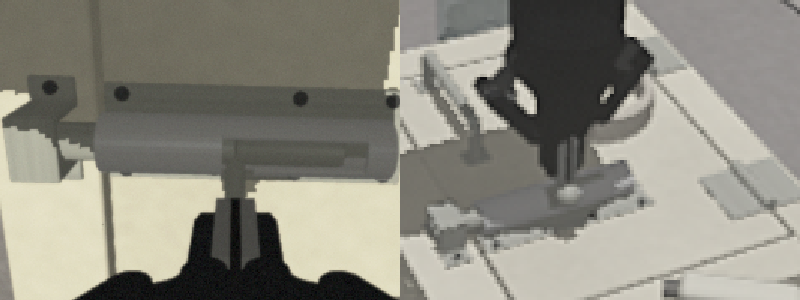

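The side view shows the knob leaned about 50° to -y, at (290,244). Going up and over it, then pressing down from the top.

```bash
python3 -m crank '[[1,[0,0.5,1],[0,0,0]],[1,[0,0,3],[0,0,0]],[1,[0,-1.5,0],[0,0,0]],[1,[-0.2,-1.2,0],[0,0,0]],[1,[0,0,-1.5],[0,0,0]],[1,[0,0,-1],[0,0,0]],[1,[0,0,0],[0,0,0]]]'| egrep 'pos|force'; for i in 1 2 3 4 5; do python3 -m crank '[[1,[0,0,-0.3],[0,0,0]],[1,[0,0,-0.3],[0,0,0]]]' | egrep 'pos|force'; done
```

```text
position: [0.4732, -0.134, 0.1561]
ft_force: [0.4, 0.3, -0.7]
position: [0.4746, -0.1343, 0.1519]
ft_force: [0.0, -0.8, -0.3]
position: [0.4745, -0.1346, 0.1456]
ft_force: [-0.6, 0.7, -0.4]
position: [0.4748, -0.1361, 0.1402]
ft_force: [-0.2, -3.8, 5.3]
position: [0.4747, -0.1354, 0.1339]
ft_force: [-0.7, -1.1, 3.0]
position: [0.4743, -0.1348, 0.1274]
ft_force: [-0.2, -0.8, 2.8]
```

```bash
for i in 1 2 3 4 5; do o=$(python3 -m crank '[[1,[0,0,-0.2],[0,0,0]]]' | egrep 'pos|force'); echo "$o"; done
```

```text
position: [0.4748, -0.1348, 0.1261]
ft_force: [-1.6, -0.4, 24.7]
position: [0.4764, -0.1351, 0.1257]
ft_force: [-2.7, -0.4, 35.7]
position: [0.478, -0.1353, 0.1254]
ft_force: [-4.4, 0.3, 48.5]
position: [0.4785, -0.1354, 0.1249]
ft_force: [-16.0, 2.8, 71.4]
position: [0.4787, -0.1354, 0.1244]
ft_force: [-24.0, 3.5, 91.0]
```

Firm stop reached, and I pressed harder than needed. Retreating straight up and checking.

```bash
python3 -m crank '[[1,[0,0,1],[0,0,0]],[1,[0,0,3],[0,0,0]],[1,[0,0,4],[0,0,0]],[1,[2,2,3],[0,0,0]],[1,[3,2,2],[0,0,0]],[1,[3,3,0],[0,0,0]],[1,[3,3,0],[0,0,0]],[1,[0,0,0],[0,0,0]],[1,[0,0,0],[0,0,0]]]'
python3 - <<'E'
from h import *
M=['knob','slot_corner','staple','tape','spray','jar','chest']
p=shot('wrist','w8.png'); marks(p,M[:3]);p=shot('side','s8.png'); marks(p,M); p=shot('top','t8.png'); marks(p,M)
b=cv2.imread('pics/s8.png')[185:275,240:360];a=cv2.imread('pics/w8.png');
cv2.imwrite('pics/c8.png',np.hstack([cv2.resize(x,(400,300),interpolation=cv2.INTER_CUBIC) for x in (a,b)]))
E
```

```text
clock: 13.12
position: [0.5838, -0.0328, 0.2457]
ee_rot: [0.034, 0.707, -0.035, 0.705]
ft_force: [0.1, -1.4, 0.3]
grip_width: 0.004
knob 0.84 [ 0.4789 -0.1357  0.1437] [186. 308.]
slot_corner 0.78 [ 0.4776 -0.0937  0.1361] [179. 269.]
knob 0.63 [0.4732 0.0341 0.1514] [255. 211.]
knob 0.54 [ 0.4772 -0.1369  0.1392] [293. 252.]
slot_corner 0.92 [ 0.4759 -0.0972  0.1358] [283. 244.]
staple 0.86 [ 0.4018 -0.0895  0.1192] [254. 258.]
tape 0.58 [ 0.5839 -0.0065  0.1165] [298. 217.]
spray 0.68 [ 0.5044 -0.3022  0.0019] [341. 335.]
jar 0.58 [ 0.6283  0.2489 -0.0036] [264. 201.]
chest 0.83 [ 0.5275 -0.0455 -0.0033] [287. 266.]
tape 0.59 [ 0.5807 -0.007   0.1252] [301. 205.]
spray 0.98 [ 0.4936 -0.3004 -0.001 ] [404. 237.]
jar 0.73 [0.6301 0.2466 0.0038] [210. 203.]
chest 0.97 [ 0.522  -0.0464  0.0023] [315. 233.]
```

View pics/c8.png

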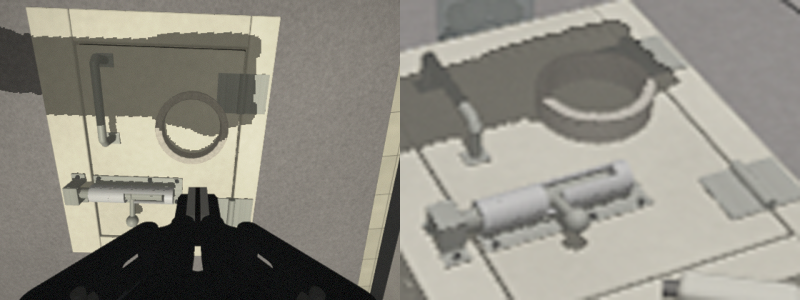

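The knob is fully down in the notch. It measures (0.478, -0.136, 0.141), against an expected z of 0.144 and about 39 mm to -y. The bolt is in the staple, the bystanders haven't moved and the gripper is clear.

```bash
python3 -c "
from h import *
print(manip.hand_in())"
```

```text
the job is handed in; nothing more can be done
None
```

The bolt is home in the staple and its knob is fully down in the notch. I handed the job in at about 13 s on the robot's clock, with the gripper clear of everything. I worked with the fingers shut throughout: I pushed the knob from behind along the slot to a firm stop (about 25 N). Then I pushed it over sideways to about 50° and pressed it from above to its lower stop.

**Last checks**
- **Knob:** the cameras put it at z ≈ 0.141 m and about 40 mm to the chest's -y side of the axis. It should be at 0.144 m and 39 mm.
- **Bolt:** the pictures show it in the staple, with the knob over the slot corner.
- **Lid and bystanders:** the lid looks shut in the last pictures. Tape, spray and jar measured within a few millimetres of their first positions.

**What went wrong or disagreed**
- **Missed first push:** the fingertip passed just above the knob. The pictures put the real finger end 15–19 mm higher than the reported tool position, so I lowered the tool to suit. I did not find out why they differ.
- **Too much force at the end:** the last downward press ran five steps without stopping on force. The wrist reading reached about 94 N, under the 120 N limit. Only the fingertip should have been touching.
- **Stray detections:** in the final side view the network's top "knob" answer was the lid handle. The second answer and the wrist view agreed on the real knob. The top view did not report the knob, the staple or the slot corner.

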